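Seat a component reel on the counter's keyed spindle

ROBOT

A 6-joint arm with a two-finger parallel gripper is mounted at the origin on a cart in front of the work surface, level with it; the furniture and walls round the work are solid. World frame = base frame: x ahead of the robot, y to its left, z up, the work surface at z = 0. Lengths are in m, angles in rad, forces in N, time in s.
With the tool pointing down it reaches from about 0.35 to 0.85 m from the base axis. Payload 8.1 kg.
Tool frame: the origin (TCP) lies between the finger pads; the fingertips stand 11 mm ahead of it and the grasp point (between the pads) lies 8 mm behind it (robot.tips_ahead is the distance from the TCP to the fingertips, in m); z points along the fingers, y is the line along which they close (so a half turn about z gives the same grasp; the last joint's range is limited). The gripper opens to 93 mm and grips with 3 to 60 N. Pads are 15 mm wide; open, the fingers measure 128 mm over their backs; the gripper's body (75 mm by 188 mm) begins 65 mm behind the grasp point.
Start: joints at [-1.247, 0.13, 1.488, -0, 1.523, -0.085], TCP at [0.239, -0.551, 0.23] pointing down, gripper open.
Joint ranges: [-2.96, 2.96], [-0.89, 2.26], [0.02, 2.5], [-1.34, 4.48], [0, 2.73], [-2.66, 2.66]. Speed limits (rad/s): [2.39, 2.39, 2.79, 3.14, 3.14, 3.14].

INTERFACE

Orientations are given as a rotation vector (axis times angle).
In Python, from plant import robot gives the robot as it stands. The module is installed in compiled form; this text tells all that it offers.
- The arm moves only by the tool move_arm, never from a script. Its argument "deltas" is one flat list of numbers, 7 for each row, row after row: the shift along the tool's x, y, z in m, then the turn, a rotation vector about the tool's x, y, z in rad, then the opening, from 0 (shut) to 1 (fully open). A call has 1 to 12 rows; each row is the pose to reach, as a shift and turn from the pose commanded when the call began, along the tool's axes at that moment; what a row does not reach only later rows make up. A row lasts 1/8 s, in which the tool goes at most 62.5 mm and 10.7 degrees, less where a joint would pass 70% of its speed; a pose out of reach is approached as far as the arm can. A call with a gripper value outside its range is refused whole. The fingers move at their own pace and stop on an object; "squeeze" is the grip in N (left out, the last holds). Time passes only in rows, so rows that repeat a pose let the fingers close. It gives the time, the measured TCP pose, the force, the opening and the grip force at its end, in the units of the state.
- robot.read_state(): the state, without advancing time (a new reading comes with each control period).
- robot.read_camera(name): name is "side" or "top" or "wrist"; returns (picture, depth): 384x512x3 uint8, red, green, blue; 384x512 float32, m along the optical axis (not along the pixel's ray), 0 where there is no reading.
- robot.camera_model(name): a dict with "K" (3x3 intrinsics, pixels), "k1" (the pictures are not rectified: a ray, as slopes to the right and down, at radius r is drawn at 1 + k1 r^2 times it, then the intrinsics apply), "R" (3x3) and "t" (3): a world point X has camera coordinates R X + t; the wrist camera has in their place "tool_from_camera" (4x4, takes a point from camera to tool coordinates, whose origin is the TCP and whose axes are the flange's). Camera axes: x right, y down, z forward; pixel columns grow to the right and rows downward; lengths in m; the calibration is good to about 2 mm. A picture is of the moment at which its call begins: read the wrist's pose just before it. camera_model takes no time and is no camera call.
- robot.close_job(): hands the job in; it is judged then, once.
Trained networks look in the newest picture that a camera, given by its name, has taken for a name from the list of things; names that differ only in an ending like _2 or _b are one class to them, and where a whole thing is asked for, a point or a joint stands for the part that bears it (a point fixed in the world has none). Each returns a list of dicts, best first, with "confidence" (0 to 1); they miss things now and then, are a little off and sometimes report something else, mostly with a low value. They report only what shows in the picture. A call takes as long as a camera call.
- robot.recognise(camera, label): "uv" ([column, row] in pixels, amid what is visible of it).
The state is a dict: "t": time; "q": joint angles; "dq": joint speeds; "joint_torque": joint torques, N m; "tool_pos": TCP position; "orientation": TCP orientation; "force": force on the tool from outside, world axes, zero at the start; "wrist_torque": the same for the moment, N m; "opening": finger opening in m; "gripper_force": force on a finger pad.
Only numpy, scipy, OpenCV 4.12 (cv2) and the standard library are available. Lean on these libraries where they do the work, as an engineer would, in place of code of your own. Each camera call takes 0.05 s, during which the arm holds its last target. There are 200 camera calls.

TASK

The blue component reel has only been set down on the counting machine's spindle and rides on top of the spindle's three orange ribs. Push it round with a fingertip in its windows, without lifting it, until its notches meet the ribs, then press its hub down until it snaps under the spring catches and lies flat on the platter, and let go. Leave the loose tools and other things on the bench where they are.

Things in the scene. Friction and masses are not known exactly. Their poses are not given: they have to be found in the camera images.
- counter: component counting machine, fixed to the bench: grey base 160 x 310 mm, its top 30 mm above the bench, with a counting head (display and keys, up to 88 mm above the bench) at its +y end. Origin: on the bench under the spindle's axis; the base reaches 80 mm either way in x and from -75 to +235 mm in y; the head begins 102 mm from the axis. z up.
- spindle_top (a point): centre of the top of the aluminium spindle (24 mm across), 59 mm above the bench. Three orange ribs, 7 mm wide, reach out to 24 mm from its axis, along this point's x axis and 120 degrees either side of it; their tops are 51 mm above the bench. Half-way between the ribs spring balls (the catches) stand out of the spindle. Below lies a black rubber platter, 88 mm across, its top 36 mm above the bench.
- spindle (a joint): turn of spindle, ribs and platter together (rad, 0 at the start, counter-clockwise from above is positive). A stiff brake of about 0.4 N m holds it; a reel pushed on after its notches have met the ribs drags it round slowly, which does no harm.
- reel: loose blue plastic reel, 178 mm across, 14 mm thick, 0.12 to 0.19 kg, lying level. Origin: on its axis, at its underside. Bore 26 mm with three notches, 10 mm wide, out to 26 mm from the axis, along the reel's x axis and 120 degrees either side; a white arrow head on the hub face points along each. Any notch suits any rib, within 3.5 degrees, turned either way. Its height tells the state (see reel_hub).
- reel_hub (a point): centre of the reel's top face, axes as the reel's. Height above the bench: 65 mm while it rides on the ribs, 61 mm when the notches have met the ribs and it has dropped by itself on to the spring balls, 50 mm fully home (the spindle then stands 9 mm out of it). Solid hub face from 29 to 48 mm radius, open well inside. Passing the balls takes 8 to 15 N shared between both sides of the hub; one-sided it tilts at first.
- spoke0 (a point): middle of the reel's spoke at 60 degrees from its x axis, 66.5 mm from the reel's axis, in the top face. The spokes are 15 mm wide there; between them three windows, open right through, reach from the hub (48 mm radius) to the rim (85 mm). A fingertip 8 to 12 mm below the top face in a window pushes the spoke, and so the reel, round with less than 1 N.
- spoke1 (a point): middle of the reel's spoke at 180 degrees from its x axis, 66.5 mm from the reel's axis, in the top face. Like spoke0.
- spoke2 (a point): middle of the reel's spoke at 300 degrees from its x axis, 66.5 mm from the reel's axis, in the top face. Like spoke0.
- tweezers: steel tweezers, 118 mm long, lying beside the machine: a bystander. Origin under the middle.
- side_cutter: side cutter with red handles, 130 mm long: a bystander. Origin under the middle.
- flux_bottle: small yellow bottle with black nozzle, 34 mm across, 109 mm high: a bystander. Origin under its middle.
- block_battery: upright block battery, 18 x 32 x 49 mm: a bystander. Origin under its middle.
- board_b: small green circuit board on stand-offs, 45 x 58 x 26 mm: a bystander. Origin under its middle.

How it is judged:
By the outcome, as a careful person would: the job done as asked, in the order asked, and still so for the second after the job is handed in, with the robot touching nothing.
It also fails if it takes over 58 s, if anything falls off the work surface, if the arm or the gripper's body presses on something with over 40 N, if the wrist force passes 120 N, or if a joint passes its speed limit or range.

## Working session

There is one attempt and no reset: what is moved stays moved. The work goes in short steps, Python scripts to look and compute and a tool call to move; the robot and the scene stay as the last step left them, time stands still between calls to the robot, and variables do not carry over. Pictures are saved under pics/ and viewed, at most 10 in all, crops included, and the job is handed in when it is done.

Besides the shell and the picture viewer there is one more tool, called after "Request:" by a JSON object that holds its "api" and its "payload". move_arm: Moves the arm, as the interface text tells. Its arguments: {"type":"object","properties":{"deltas":{"type":"array","items":{"type":"number"}},"squeeze":{"type":"number"}},"required":["deltas"]}

```bash
mkdir -p pics; cat > h.py <<'E'
import numpy as np, cv2
from plant import robot
from scipy.spatial.transform import Rotation as Rn
def cloud(name):
    s=robot.read_state(); im,d=robot.read_camera(name); m=robot.camera_model(name)
    K=np.array(m["K"]); h,w=d.shape
    u,v=np.meshgrid(np.arange(w,dtype=float),np.arange(h,dtype=float))
    p=cv2.undistortPoints(np.stack([u.ravel(),v.ravel()],1)[:,None],K,np.array([m["k1"],0,0,0.]))[:,0]
    P=np.c_[p,np.ones(len(p))]*d.reshape(-1,1)
    if "R" in m: X=(P-np.array(m["t"]))@np.array(m["R"])
    else:
        T=np.array(m["tool_from_camera"]); X=P@T[:3,:3].T+T[:3,3]
        X=X@Rn.from_rotvec(s["orientation"]).as_matrix().T+s["tool_pos"]
    X[d.ravel()==0]=np.nan
    return im,X.reshape(h,w,3)
def save(im,f): cv2.imwrite("pics/"+f,im[...,::-1])
E
python3 - <<'E'
from h import *
s=robot.read_state(); print(s["t"],s["tool_pos"],Rn.from_rotvec(s["orientation"]).as_matrix().round(3))
a,X=cloud("top"); b,Y=cloud("side")
np.save("topX.npy",X); np.save("top.npy",a)
save(np.vstack([a,b])[:, :],"a.png") if False else save(a,"top.png"); save(b,"side.png")
for c,Z in(("top",X),("side",Y)):
  for l in ["reel","reel_hub","spindle_top","spoke0","flux_bottle","counter"]:
    for r in robot.recognise(c,l)[:3]:
        u,v=np.array(r["uv"]).astype(int); print(c,l,r["confidence"],r["uv"],Z[min(v,383),min(u,511)].round(3))
E
```

```text
0.0 [ 0.23832737 -0.55003163  0.22857569] [[ 0.918  0.397 -0.001]
 [ 0.397 -0.918  0.002]
 [ 0.    -0.002 -1.   ]]
top reel 0.64 [231.1, 235.9] [0.481 0.098 0.057]
top reel_hub 0.71 [230.8, 233.5] [0.486 0.101 0.056]
top spindle_top 0.6 [226.4, 232.9] [0.489 0.11  0.059]
top spoke0 0.67 [237.3, 236.3] [0.479 0.084 0.054]
top flux_bottle 0.57 [368.1, 116.4] [ 0.759 -0.232  0.063]
top flux_bottle 0.48 [326.0, 244.6] [ 0.455 -0.131  0.001]
top counter 0.63 [184.2, 229.6] [0.497 0.215 0.032]
top counter 0.59 [231.6, 236.0] [0.479 0.099 0.046]
side reel 0.95 [221.8, 179.5] [0.481 0.085 0.06 ]
side reel_hub 0.94 [220.4, 181.9] [0.479 0.073 0.064]
side spindle_top 0.45 [225.3, 191.1] [0.49  0.067 0.034]
side spoke0 0.94 [226.0, 179.8] [0.493 0.09  0.054]
side flux_bottle 0.89 [349.0, 296.5] [ 0.756 -0.253  0.053]
side counter 0.88 [229.2, 153.5] [0.499 0.188 0.053]
```

View pics/top.png

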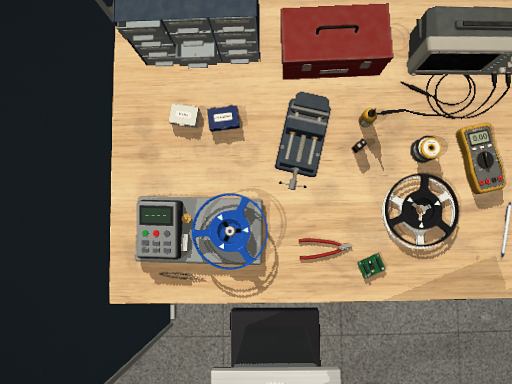

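View pics/side.png

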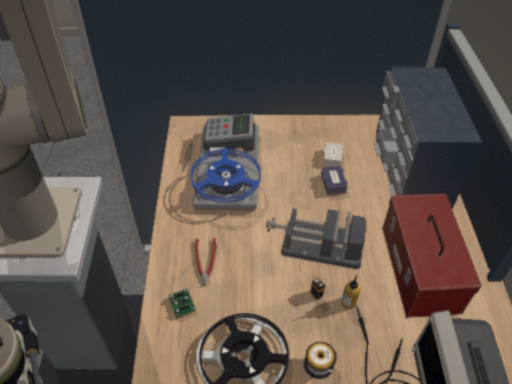

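Top view: blue reel at about (231,233), the counting head to its left (158,230), cutters and board to its right. Next I fit the reel centre and plan a close look with the wrist camera.

```bash
python3 - <<'E'
from h import *
a=np.load("top.npy").astype(int);X=np.load("topX.npy")
m=(a[...,2]>a[...,0]+60)&(a[...,2]>a[...,1]+40); m[:, :180]=0; m[:,275:]=0; m[:185]=0;m[275:]=0
P=X[m]; P=P[np.isfinite(P[:,0])]; P=P[(P[:,2]>.045)&(P[:,2]<.075)]
print(len(P),np.median(P[:,2])); 
(c,r)=cv2.minEnclosingCircle(P[:,:2].astype(np.float32)); print(c,r,P[:,:2].min(0),P[:,:2].max(0))
print(np.array(robot.camera_model("wrist")["tool_from_camera"]).round(3)); print(robot.camera_model("wrist")["K"])
E
```

```text
1877 0.06403846028496545
(0.4913407862186432, 0.10175639390945435) 0.08913353830575943 [0.40271637 0.01335898] [0.57982959 0.18956817]
[[-0.001 -0.965 -0.262  0.073]
 [ 1.    -0.001  0.001 -0.001]
 [-0.001 -0.262  0.965 -0.155]
 [ 0.     0.     0.     1.   ]]
[[311.23639506   0.         255.08196975]
 [  0.         311.23639506 190.33099243]
 [  0.           0.           1.        ]]
```

Request:
{"api": "move_arm", "payload": {"deltas": [0.49,-0.498,0.01,0,0,0,0,0.49,-0.498,0.01,0,0,0,0,0.49,-0.498,0.01,0,0,0,0,0.49,-0.498,0.01,0,0,0,0,0.49,-0.498,0.01,0,0,0,0,0.49,-0.498,0.01,0,0,0,0,0.49,-0.498,0.01,0,0,0,0,0.49,-0.498,0.01,0,0,0,0,0.49,-0.498,0.01,0,0,0,0,0.49,-0.498,0.01,0,0,0,0,0.49,-0.498,0.01,0,0,0,0,0.49,-0.498,0.03,0,0,0,0]}}

```text
t: 2.2
tool_pos: [0.4919, 0.105, 0.2011]
orientation: [-3.074, -0.644, -0.006]
force: [0.2, -0.5, -0.3]
opening: 0.0003
gripper_force: 0.0
```

Request:
{"api": "move_arm", "payload": {"deltas": [0,0,0,0,0,0,0,0,0,0,0,0,0,0]}}

```text
t: 2.45
tool_pos: [0.4901, 0.1005, 0.2001]
orientation: [3.076, 0.637, -0.0]
force: [0.0, -0.5, -0.1]
opening: 0.0002
gripper_force: 0.0
```

```bash
python3 - <<'E'
from h import *
s=robot.read_state(); print(s["t"],s["tool_pos"],s["q"],s["opening"])
a,X=cloud("wrist"); save(a,"w1.png"); np.save("w1.npy",a);np.save("w1X.npy",X)
for l in ["reel_hub","spindle_top","spoke0","spoke1","spoke2"]:
    for r in robot.recognise("wrist",l)[:3]:
        u,v=np.array(r["uv"]).astype(int); print(l,r["confidence"],r["uv"],X[min(v,383),min(u,511)].round(3))
E
```

```text
2.45 [0.49010566 0.1004856  0.20010843] [ 9.99001297e-02 -1.26477910e-01  1.79937993e+00 -2.62312010e-04
  1.46868091e+00  1.26247025e+00] 0.00016406970403770517
spindle_top 0.79 [251.2, 180.0] [0.491 0.106 0.06 ]
spindle_top 0.59 [258.5, 168.0] [0.504 0.104 0.054]
spoke0 0.82 [257.1, 164.6] [0.504 0.105 0.036]
spoke1 0.82 [257.1, 164.6] [0.504 0.105 0.036]
spoke2 0.82 [257.1, 164.6] [0.504 0.105 0.036]
```

View pics/w1.png

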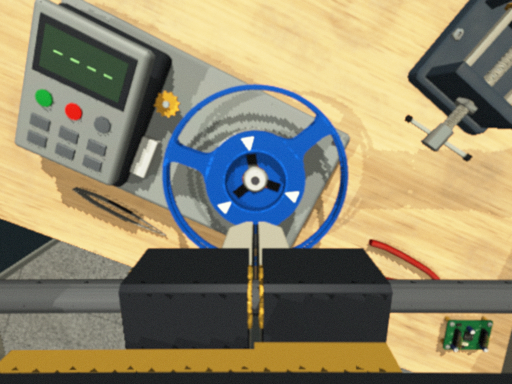

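Wrist view: hub at (255,180), white arrows at (248,143), (292,197), (223,208). Two spokes are at (318,135) and (190,157), and the shut fingers are at (256,235). I'll rectify the hub to measure the notches and ribs.

```bash
python3 - <<'E'
from h import *
a=np.load("w1.npy");X=np.load("w1X.npy").astype(np.float64)
A=a.astype(int)
m=(A.min(2)>190)
m2=np.zeros_like(m);m2[120:225,200:315]=1
n,l,st,ce=cv2.connectedComponentsWithStats((m&m2).astype(np.uint8))
for i in range(1,n):
    if st[i,4]>20: print(ce[i].round(1),st[i,4],np.nanmedian(X[l==i],0).round(4))
blue=(A[...,2]>A[...,0]+60)&(A[...,2]>A[...,1]+40)&np.isfinite(X[...,2])&(X[...,2]>.05)&(X[...,2]<.075)
P=X[blue];print(np.median(P[:,2]))
# circle fit of outer rim
c=np.array([.491,.102]);
for _ in range(5):
    d=P[:,:2]-c; r=np.hypot(*d.T); Q=P[(r>.083)&(r<.094)][:,:2]
    s=np.linalg.lstsq(np.c_[2*Q,np.ones(len(Q))],(Q**2).sum(1),rcond=None)[0]; c=s[:2]
print("centre",c,np.sqrt(s[2]+c@c),len(Q))
cv2.imwrite("pics/z.png",cv2.resize(a[130:225,200:315,::-1],None,fx=5,fy=5,interpolation=cv2.INTER_CUBIC))
for u,v in [(255,180)]: print(X[v,u])
E
```

```text
[247.7 141.6] 98 [0.5247 0.1232 0.0646]
[254.7 178.3] 268 [0.4948 0.1035 0.0584]
[292.4 195.3] 85 [0.4941 0.0632 0.0651]
[224.4 206.3] 86 [0.4574 0.1194 0.0649]
0.06410246190604438
centre [0.49211194 0.10209392] 0.08640082226790782 2962
[0.492601   0.10232102 0.05903497]
```

View pics/z.png

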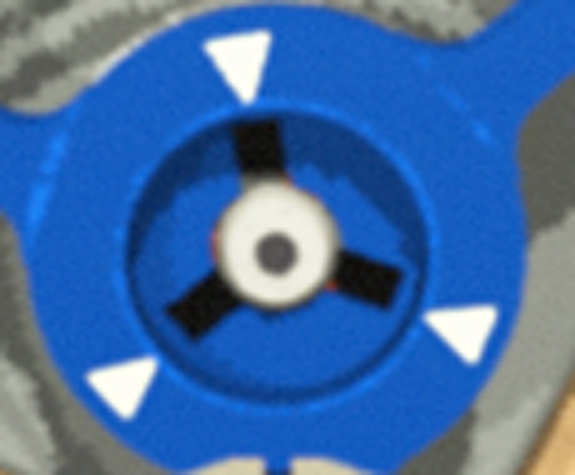

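The crop shows three black notches at roughly 97°, 219° and 340° (image angle, counter-clockwise) and slim orange slivers beside the spindle near 77°, 180° and 324°. I'll measure the slivers' colours in world angles.

```bash
python3 - <<'E'
from h import *
a=np.load("w1.npy").astype(int);X=np.load("w1X.npy")
c=np.array([.4921,.1021])
sub=np.zeros(a.shape[:2],bool);sub[150:210,220:290]=1
o=sub&(a[...,0]>a[...,2]+15)
s=robot.read_state()
for v,u in np.argwhere(o): 
    d=X[v,u,:2]-c; print(u,v,a[v,u],X[v,u].round(4),"r%.1f ang%.0f"%(np.hypot(*d)*1e3,np.degrees(np.arctan2(d[1],d[0]))))
for p in [(.5247,.1232),(.4941,.0632),(.4574,.1194)]:
    d=np.array(p)-c; print("arrow",np.hypot(*d),np.degrees(np.arctan2(d[1],d[0])), np.degrees(np.arctan2(d[1],d[0]))%120)
E
```

```text
256 165 [87 76 64] [0.5035 0.1059 0.0407] r12.0 ang18
255 166 [132 131 116] [0.5032 0.1069 0.0469] r12.1 ang23
256 166 [135 123 104] [0.5033 0.1058 0.0452] r11.8 ang18
257 166 [132 109 106] [0.5038 0.1049 0.0457] r12.0 ang14
252 167 [184 182 165] [0.5016 0.1094 0.0495] r12.0 ang38
253 167 [194 193 176] [0.502  0.1085 0.0499] r11.8 ang33
254 167 [196 192 177] [0.5027 0.1077 0.0515] r12.0 ang28
255 167 [189 186 170] [0.5031 0.1068 0.0515] r12.0 ang23
256 167 [189 180 161] [0.5035 0.106  0.0518] r12.1 ang19
257 167 [175 158 138] [0.5039 0.105  0.0518] r12.2 ang14
250 168 [187 186 169] [0.5    0.1109 0.0503] r11.8 ang48
251 168 [203 200 184] [0.5009 0.1102 0.0529] r11.9 ang43
252 168 [210 209 190] [0.5014 0.1093 0.0538] r11.8 ang38
253 168 [213 211 193] [0.502  0.1085 0.0547] r11.8 ang33
254 168 [214 213 197] [0.5027 0.1077 0.0567] r12.0 ang28
255 168 [215 213 198] [0.5029 0.1068 0.0554] r11.7 ang23
256 168 [210 209 189] [0.5033 0.1059 0.0557] r11.8 ang19
257 168 [205 200 182] [0.5037 0.105  0.0557] r11.9 ang14
258 168 [194 189 175] [0.5039 0.104  0.0545] r11.9 ang9
250 169 [211 208 192]
[... 10173 characters left out ...]
228 226 208] [0.4841 0.0986 0.0582] r8.8 ang-157
256 189 [228 226 208] [0.4849 0.0979 0.0601] r8.3 ang-150
257 189 [220 219 200] [0.4849 0.0968 0.0584] r8.9 ang-144
258 189 [206 202 185] [0.4853 0.0959 0.0583] r9.2 ang-138
259 189 [171 170 153] [0.4854 0.0949 0.0573] r9.8 ang-133
253 190 [159 157 142] [0.482  0.0999 0.0568] r10.4 ang-168
254 190 [168 168 151] [0.4826 0.0991 0.0576] r10.0 ang-162
255 190 [169 167 152] [0.483  0.0982 0.0577] r9.9 ang-157
256 190 [166 163 147] [0.4836 0.0974 0.0586] r9.7 ang-151
arrow 0.03883258940632217 32.91252968112141 32.91252968112141
arrow 0.0389513799498811 -87.056793087116 32.943206912883994
arrow 0.03877344452070258 153.5010338910945 33.501033891094494
```

Arrows lie at 33° mod 120 (world). The orange ribs read about 112–117° mod 120, so the reel needs about -38° (clockwise). I'll put the shut fingers into the window at -105° and push the spoke at -147° clockwise.

```bash
cat >> h.py <<'E'
C=np.array([.4921,.1021])
def delta(ang=None,z=None,yaw=None,r=.0665,xy=None):
    "tool-frame shift & z-turn from measured pose to a tool-down pose"
    s=robot.read_state(); R=Rn.from_rotvec(s["orientation"]).as_matrix()
    p=C+r*np.array([np.cos(np.radians(ang)),np.sin(np.radians(ang))]) if xy is None else np.array(xy)
    y=np.radians(yaw); cx=np.array([[np.cos(y),np.sin(y),0],[np.sin(y),-np.cos(y),0],[0,0,-1.]])
    d=R.T@(np.r_[p,z]-s["tool_pos"]); w=Rn.from_matrix(R.T@cx).as_rotvec()
    return d.round(4),w.round(3)
E
python3 - <<'E'
from h import *
for z in (.11,.066): print(delta(-105,z,75))
E
```

```text
(array([-0.0392,  0.0513,  0.0903]), array([ 0.001, -0.001, -0.901]))
(array([-0.0393,  0.0513,  0.1343]), array([ 0.001, -0.001, -0.901]))
```

Request:
{"api": "move_arm", "payload": {"deltas": [-0.039,0.051,0.09,0,0,-0.9,0,-0.039,0.051,0.09,0,0,-0.9,0,-0.039,0.051,0.09,0,0,-0.9,0,-0.039,0.051,0.09,0,0,-0.9,0,-0.039,0.051,0.09,0,0,-0.9,0,-0.039,0.051,0.09,0,0,-0.9,0,-0.039,0.051,0.09,0,0,-0.9,0,-0.039,0.051,0.115,0,0,-0.9,0,-0.039,0.051,0.134,0,0,-0.9,0,-0.039,0.051,0.134,0,0,-0.9,0]}}

```text
t: 4.0
tool_pos: [0.4732, 0.0389, 0.0642]
orientation: [-2.493, -1.908, 0.004]
force: [-0.2, 0.5, 0.6]
opening: 0.0
gripper_force: 0.0
```

```bash
python3 - <<'E'
from h import *
s=robot.read_state(); print(s["t"],s["tool_pos"].round(4),np.round(s["force"],1))
for a in range(-115,-171,-7): print(a,*delta(a,.066,a+180))
a,X=cloud("wrist"); save(a,"w2.png")
E
```

```text
4.0 [0.4732 0.0389 0.0642] [-0.2  0.5  0.6]
-115 [ 0.0004 -0.0097 -0.0018] [-0.003  0.001  0.172]
-122 [ 0.0023 -0.0176 -0.0018] [-0.003  0.001  0.294]
-129 [ 0.0051 -0.0252 -0.0017] [-0.003  0.001  0.417]
-136 [ 0.0089 -0.0324 -0.0017] [-0.003  0.002  0.539]
-143 [ 0.0134 -0.0391 -0.0017] [-0.003  0.002  0.661]
-150 [ 0.0188 -0.0452 -0.0017] [-0.003  0.002  0.783]
-157 [ 0.0249 -0.0506 -0.0017] [-0.003  0.002  0.905]
-164 [ 0.0316 -0.0552 -0.0017] [-0.003  0.002  1.028]
```

View pics/w2.png

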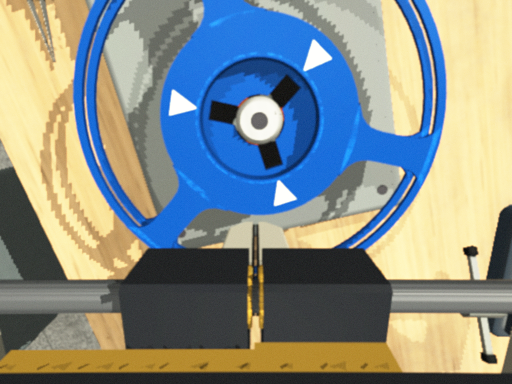

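The fingers sit in the window, with the spoke to push at (165,225) on their left. Push to about -157°.

Request:
{"api": "move_arm", "payload": {"deltas": [0.0004,-0.0097,-0.002,0,0,0.172,0,0.0023,-0.0176,-0.002,0,0,0.294,0,0.0036,-0.0214,-0.002,0,0,0.355,0,0.0051,-0.0252,-0.002,0,0,0.417,0,0.007,-0.0289,-0.002,0,0,0.478,0,0.0089,-0.0324,-0.002,0,0,0.539,0,0.0111,-0.0358,-0.002,0,0,0.6,0,0.0134,-0.0391,-0.002,0,0,0.661,0,0.016,-0.0422,-0.002,0,0,0.722,0,0.0188,-0.0452,-0.002,0,0,0.783,0,0.0218,-0.048,-0.002,0,0,0.844,0,0.0249,-0.0506,-0.002,0,0,0.905,0]}}

```text
t: 5.55
tool_pos: [0.4333, 0.0762, 0.0692]
orientation: [3.078, 0.625, 0.004]
force: [-0.2, -0.7, 0.2]
opening: 0.0006
gripper_force: 0.1
```

```bash
cat > look.py <<'E'
from h import *
def look(f):
    s=robot.read_state(); print(s["t"],s["tool_pos"].round(4),np.round(s["force"],1))
    a,X=cloud("wrist"); save(a,f); A=a.astype(int)
    blue=(A[...,2]>A[...,0]+60)&(A[...,2]>A[...,1]+40)&np.isfinite(X[...,2])&(X[...,2]>.04)&(X[...,2]<.08)
    r=np.hypot(X[...,0]-C[0],X[...,1]-C[1])
    h=blue&(r>.031)&(r<.046); print("hub z",np.median(X[h][:,2]))
    # plane tilt
    Q=X[h]; print("plane",np.linalg.lstsq(np.c_[Q[:,:2]-C,np.ones(len(Q))],Q[:,2],rcond=None)[0].round(4))
    w=((A.min(2)>190)&(r>.03)&(r<.047)).astype(np.uint8); n,l,st,ce=cv2.connectedComponentsWithStats(w)
    for i in range(1,n):
        if st[i,4]>30: d=np.nanmedian(X[l==i],0)[:2]-C; print("arrow",st[i,4],np.degrees(np.arctan2(d[1],d[0])).round(1)%120)
E
python3 -c "
from look import *
look('w3.png')
for a in range(-157,-181,-3): print(a,*delta(a,.0655,a+180))"
```

```text
5.55 [0.4333 0.0762 0.0692] [-0.2 -0.7  0.2]
hub z 0.06442569443883363
plane [ 0.0031 -0.0063  0.0644]
arrow 417 7.3
arrow 334 2.799999999999997
arrow 302 5.599999999999994
-157 [-0.0022 -0.0005  0.0036] [ 0.001 -0.002 -0.004]
-160 [-0.0021 -0.004   0.0036] [ 0.001 -0.002  0.049]
-163 [-0.0018 -0.0075  0.0036] [ 0.    -0.002  0.101]
-166 [-0.0014 -0.0109  0.0036] [ 0.    -0.002  0.153]
-169 [-0.0008 -0.0143  0.0036] [ 0.    -0.002  0.206]
-172 [ 0.     -0.0177  0.0036] [ 0.    -0.002  0.258]
-175 [ 0.001  -0.0211  0.0036] [ 0.    -0.002  0.311]
-178 [ 0.0021 -0.0244  0.0036] [ 0.    -0.002  0.363]
```

Request:
{"api": "move_arm", "payload": {"deltas": [-0.001,-0.002,0.003,0,0,0.02,0,-0.001,-0.004,0.003,0,0,0.05,0,-0.001,-0.006,0.003,0,0,0.08,0,-0.001,-0.0075,0.003,0,0,0.1,0,-0.001,-0.009,0.003,0,0,0.127,0,-0.0008,-0.011,0.003,0,0,0.153,0,-0.0008,-0.013,0.003,0,0,0.18,0,-0.0008,-0.013,0.003,0,0,0.18,0]}}

```text
t: 6.6
tool_pos: [0.4263, 0.0878, 0.0646]
orientation: [-3.122, -0.35, 0.0]
force: [-0.3, -0.8, 0.1]
opening: 0.0005
gripper_force: 0.0
```

```bash
python3 -c "
from look import *
look('w4.png')
for a in range(-166,-190,-3): print(a,*delta(a,.0655,a+180))"
```

```text
6.6 [0.4263 0.0878 0.0646] [-0.3 -0.8  0.1]
hub z 0.060519258391695106
plane [ 0.0783 -0.0189  0.0598]
arrow 434 119.0
arrow 327 118.7
arrow 284 114.9
-166 [ 0.0008  0.002  -0.0009] [ 0.   -0.   -0.02]
-169 [ 0.0008 -0.0015 -0.0009] [ 0.    -0.     0.032]
-172 [ 0.001  -0.005  -0.0009] [ 0.    -0.     0.084]
-175 [ 0.0014 -0.0085 -0.0009] [ 0.    -0.     0.137]
-178 [ 0.0019 -0.0119 -0.0009] [ 0.    -0.     0.189]
-181 [ 0.0027 -0.0153 -0.0009] [ 0.    -0.     0.242]
-184 [ 0.0036 -0.0187 -0.0009] [ 0.    -0.     0.294]
-187 [ 0.0047 -0.022  -0.0009] [ 0.    -0.     0.346]
```

View pics/w4.png

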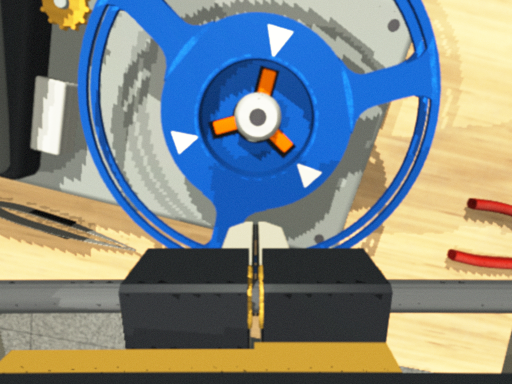

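All three notches now show orange ribs, at (268,80), (224,127) and (284,145), so the reel has dropped. The hub centre is near (258,117). I'll back out, then press with the fingers open about 64 mm.

```bash
python3 -c "
from h import *
for z in (.12,.075): print(delta(0,z,12.9,xy=(.4925,.1022)))"
```

```text
(array([ 0.0677,  0.0006, -0.0554]), array([ 0.   , -0.   , -0.001]))
(array([ 0.0677,  0.0006, -0.0104]), array([ 0.   , -0.   , -0.001]))
```

Request:
{"api": "move_arm", "payload": {"deltas": [0,0.004,0,0,0,0,0,0,0.004,-0.03,0,0,0,0,0,0.004,-0.055,0,0,0,0,0.034,0.001,-0.055,0,0,0,0.69,0.068,0.001,-0.055,0,0,0,0.69,0.068,0.001,-0.055,0,0,0,0.69,0.068,0.001,-0.055,0,0,0,0.69,0.068,0.001,-0.04,0,0,0,0.69,0.068,0.001,-0.025,0,0,0,0.69,0.068,0.001,-0.025,0,0,0,0.69]}}

```text
t: 7.9
tool_pos: [0.4909, 0.1015, 0.0873]
orientation: [-3.122, -0.351, 0.006]
force: [0.0, 1.3, 0.3]
opening: 0.0628
gripper_force: 0.0
```

```bash
python3 -c "
from look import *
look('w5.png'); print(robot.read_state()['opening'])
for z in (.072,.061,.059): print(delta(0,z,12.9,xy=(.4925,.1022)))"
```

```text
7.9 [0.4909 0.1015 0.0873] [0.  1.3 0.3]
hub z 0.060769975388326875
plane [ 0.0679 -0.0161  0.0597]
arrow 215 119.0
arrow 166 115.1
0.06350826943149862
(array([ 0.0009, -0.0004,  0.0164]), array([-0.   ,  0.002, -0.001]))
(array([ 0.0009, -0.0004,  0.0274]), array([-0.   ,  0.002, -0.001]))
(array([ 0.0009, -0.0004,  0.0294]), array([-0.   ,  0.002, -0.001]))
```

View pics/w5.png

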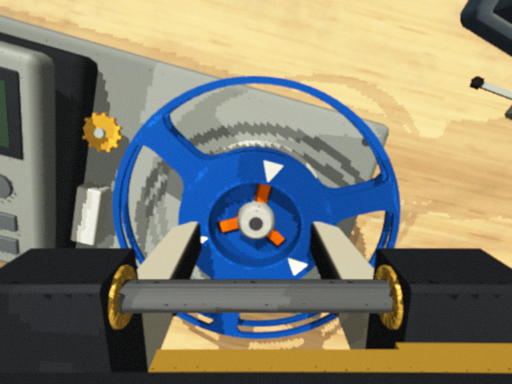

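The fingers straddle the hub at (180,240) and (335,240). The reel still tilts slightly, with the far side higher, so I'll press a few mm toward that side.

Request:
{"api": "move_arm", "payload": {"deltas": [0.005,0,0.008,0,0,0,0.69,0.005,0,0.014,0,0,0,0.69,0.005,0,0.016,0,0,0,0.69,0.005,0,0.018,0,0,0,0.69,0.005,0,0.02,0,0,0,0.69,0.005,0,0.022,0,0,0,0.69,0.005,0,0.024,0,0,0,0.69,0.005,0,0.024,0,0,0,0.69]}}

```text
t: 8.95
tool_pos: [0.4972, 0.1029, 0.0651]
orientation: [-3.122, -0.351, 0.002]
force: [-0.1, -0.6, 0.1]
opening: 0.0645
gripper_force: 0.0
```

```bash
python3 -c "
from look import *
look('w6.png'); s=robot.read_state();print(s['opening'],np.round(s['wrist_torque'],2))"
```

```text
8.95 [0.4972 0.1029 0.0651] [-0.1 -0.6  0.1]
hub z 0.049492331669290957
plane [-0.0008  0.0001  0.0495]
arrow 236 118.9
0.06446617254839081 [-0.02 -0.02  0.03]
```

Request:
{"api": "move_arm", "payload": {"deltas": [0,0,-0.03,0,0,0,0.69,0,0,-0.08,0,0,0,0.69,0,0,-0.13,0,0,0,0.69,0,0,-0.13,0,0,0,0.69,0,0,-0.13,0,0,0,0.69]}}

```text
t: 9.62
tool_pos: [0.4975, 0.1029, 0.195]
orientation: [-3.122, -0.351, 0.001]
force: [-0.3, -0.0, -0.9]
opening: 0.0642
gripper_force: 0.0
```

```bash
python3 -c "
from look import *
look('w7.png')"
```

```text
9.625 [0.4975 0.1029 0.195 ] [-0.3 -0.  -0.9]
hub z 0.04949978629568472
plane [ 0.0005 -0.0012  0.0495]
arrow 84 118.6
arrow 73 117.8
arrow 73 117.1
```

View pics/w7.png

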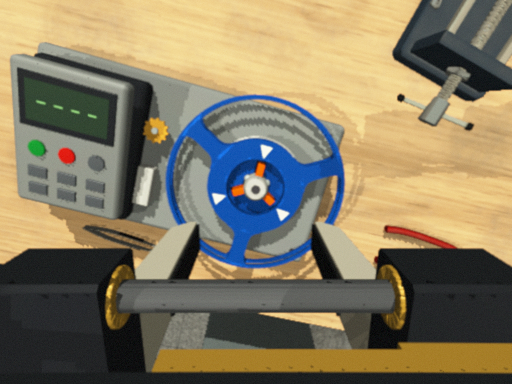

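The reel lies flat with its hub top at about 50 mm. The spindle at (256,188) stands out with the ribs in the notches, and the arm is clear.

```bash
python3 -c "
from plant import robot
print(robot.close_job())"
```

```text
the job is handed in; nothing more can be done
None
```

The reel was turned clockwise until its notches met the ribs and it dropped. It was then pressed down level to its home height (hub top measured at about 50 mm), released, and the job was handed in at about 9.6 s.

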